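# Plug in the test paddle and hold the spring pull at its mark

## Robot

A 6-joint arm with a two-finger parallel gripper is mounted at the origin on the work surface. World frame = base frame: x ahead of the robot, y to its left, z up, the work surface at z = 0. Lengths are in mm, angles in rad, forces in N, time in s.
With the tool pointing down it reaches from about 325 to 875 mm from the base axis. Payload 4.4 kg.
Tool frame: the origin (TCP) lies on the centre line of the jaws, within the pads' length; the fingertips stand ahead of it and the grasp point (between the pads) lies 6 mm ahead of it (ctrl.tcp_to_tips is the z of the fingertips in the tool frame, in mm); z points along the fingers, y is the direction in which the jaws open and shut (so a half turn about z gives the same grasp; the last joint's range is limited). The gripper opens to 85 mm and grips with 20 to 120 N. Pads are 22 mm wide; open, the fingers measure 114 mm over their backs; the gripper's body (76 mm by 85 mm) begins 54 mm behind the grasp point. The pads swing forward as they close: fully open they stand 13 mm farther back than shut.
Start: joints at [0.981, 0.207, 1.542, -0, 1.393, -0.15], TCP at [244.821, 520.279, 256.282] pointing down, gripper open.
Joint ranges: [-2.73, 2.73], [-0.86, 2.22], [0.23, 2.46], [-1.11, 4.25], [0.08, 2.63], [-2.82, 2.82]. Speed limits (rad/s): [2.79, 2.79, 3.14, 3.14, 3.14, 3.14].

## Interface

Orientations are given as a 3x3 rotation matrix whose columns are the frame's x, y, z axes.
In Python, from plant import ctrl, sensors, optics gives the robot as it stands. Calls block until the motion is done:
- ctrl.move_ptp(position, orientation): joint-space move of the TCP to a pose.
- ctrl.move_l(position, rot=None, vel=150, threshold=None): straight line of the TCP; rot=None keeps the orientation; vel is the mean speed in mm/s. With threshold (N) it stops when the force on the tool has changed by that much, and returns True; else False.
- ctrl.set_joints(angles): joint-space move.
- ctrl.gripper_to(opening, force=None): finger opening in mm; force is the grip in N (None keeps the last); returns when the fingers have stopped.
- ctrl.hold(seconds).
- ctrl.solve_ik(position, orientation): joint angles nearest the present ones, or None.
- sensors.read_state(): the state.
- optics.grab_frame(name): name is "scene" or "top" or "wrist"; returns (picture, depth): 480x640x3 uint8, red, green, blue; 480x640 float32, mm along the optical axis (not along the pixel's ray), 0 where there is no reading.
- optics.camera_params(name): a dict with "mtx" (3x3 intrinsics, pixels), "R" (3x3) and "t" (3): a world point X has camera coordinates R X + t; the wrist camera has in their place "T_tool_cam" (4x4, takes a point from camera to tool coordinates, whose origin is the TCP and whose axes are the flange's). Camera axes: x right, y down, z forward; pixel columns grow to the right and rows downward; lengths in mm; the calibration is good to about 2 mm. A picture is of the moment at which its call begins: read the wrist's pose just before it. camera_params takes no time and is no camera call.
A pose or a line that the arm cannot do raises ctrl.MotionError and nothing moves.
- ctrl.finish_job(): hands the job in, once; it reports no verdict.
The state is a dict: "t": time; "q": joint angles; "qvel": joint speeds; "tau": joint torques, N m; "eef_pos": TCP position; "eef_rot": TCP orientation; "force": force on the tool from outside, world axes, zero at the start; "wrist_torque": the same for the moment, N m; "grip_width": finger opening in mm.
Only numpy, scipy, OpenCV 4.12 (cv2) and the standard library are available. Lean on these libraries where they do the work, as an engineer would, in place of code of your own. Each camera call takes 0.05 s, during which the arm holds its last target. There are 200 camera calls.

## Task

Take the blue-handled test paddle out of the grey rack, slide it blade-down into the empty slot of the test unit until its flange sits fully home, and let go of it. Then draw the red spring-return pull out until its pointer stands over the yellow marker and keep it there: finish while still holding the pull with the fingers, pointer over the marker. Leave the green paddle in the rack and do not disturb the other things on the bench.

Things in the scene. Friction and masses are not known exactly. Their poses are not given: they have to be found in the camera images.
- paddle_blue: Test paddle to use, 0.11-0.23 kg. Origin: centre of the blade's lower edge; z up, x thickness, y width; a half turn is the same. Copper blade 8 (x) by 60 (y), z 0-42 (lowest 5 mm 4 by 54); black flange 32 by 78, z 42-48; blue handle 22 (x) by 50 (y), z 48-93. Starts upright, fully down in one of the rack's two slots (which one varies), blade hidden.
- paddle_green: The spare paddle, of the same shape and size with a green handle, in the rack's other slot. Leave it there.
- rack: Fixed grey storage block 64 (x) by 220 (y) by 56 tall, origin at the centre of its underside. Two blind slots open upwards at y = -55 and +55, each 12 (x) by 64 (y), 46 deep, 4 mm chamfer. Paddles in it rest with their flange on its top, origin 14 above the table, axes parallel to the rack's.
- tester: Fixed test unit: light base plate 300 (x) by 330 (y) by 12, orange edges, origin at the centre of its underside. Its -x side faces the robot (yaw within 0.25 rad). At y = +95 the orange slot block, x 15 to 85, 110 wide, top at z 68, with a strip 48 tall behind it. At y = -65 the grey spring housing, x 30 to 130, 90 wide, top at z 85 (lamps to 90).
- slot (a point): Centre of the mouth of the test slot, on top of the tester's orange block; axes as the tester's, z up. The slot is 12 (x) by 64 (y), 46 deep, with a 4 mm chamfer, open upwards and empty at the start. A paddle pushed fully home rests with its flange on the block, its origin 42 mm below this point, its y along this y (either way round).
- pull: Spring-return pull: dark carriage (60 wide, to z 40) with upright red grip 16 (x) by 54 (y), z 39-105. Origin under the grip's middle, 12 above the table; axes as tester. Slides out along the tester's -x, at most 85. At rest 62 free between grip and housing behind; nothing in front. Spring draws it home: 4 N at rest plus 1.1 N per 10 mm, 0.6 N friction; let go, it runs back.
- pull_grip (a point): Point inside the red grip, on its mid-plane, 25 mm below its top: a good place to pinch it from above, across its thickness (x).
- pointer (a point): Point on the pull's thin red pointer (3 mm wide in x, sticking out to the -y side of the carriage above the white rule), at its middle over the rule; axes as the tester's. It moves with the pull, at the same x as the grip's middle.
- mark: Fixed yellow marker clip on the white rule, 12 (x) by 34 (y) by 14 mm tall, under the path of the pointer; origin at the centre of its underside, axes as the tester's. It stands 30 to 60 mm in front (-x) of the pointer's rest position.
- contactor: Loose black and grey contactor, 75 by 45 by 84 mm, at the far left. Bystander; origin at the centre of its underside.
- multimeter: Loose orange multimeter lying on its back, 150 by 75 by 42 mm, near the robot on the left. Bystander; origin under its centre.
- screwdriver: Loose red-handled screwdriver, about 0.2 m long, lying on the bench on the right. Bystander.
- relay: Loose small relay in a black socket, 50 by 36 by 48 mm, on the right. Bystander; origin under its centre.
- terminals: Loose terminal block, 40 by 90 by 42 mm, near the robot on the right. Bystander; origin under its centre.

How it is judged (in metres and radians):
On the way, in this order (a step that is already met when the one before it is completed fails the run):
1. the blue paddle is fully home in the test slot and let go (horizontal distance between paddle_blue and slot below 0.006 m and z of paddle_blue in the frame of slot between -0.046 and -0.038 m and angle between the z axis of paddle_blue and the z axis of slot, either way round below 0.07 rad and angle between the y axis of paddle_blue and the y axis of slot, either way round below 0.15 rad and contact force between each of the fingers, the arm and paddle_blue below 0.1 N), for 0.3 s.
2. the pull is drawn until its pointer is over the yellow marker, held by the fingers, and kept there, with the paddle still home (horizontal distance between paddle_blue and slot below 0.006 m and z of paddle_blue in the frame of slot between -0.046 and -0.038 m and angle between the z axis of paddle_blue and the z axis of slot, either way round below 0.07 rad and angle between the y axis of paddle_blue and the y axis of slot, either way round below 0.15 rad and x of pointer in the frame of mark between -0.006 and 0.006 m and contact force between the fingers and pull above 2 N), for 0.5 s.
At the end, for the whole second after the job is handed in: Blue paddle home in the slot (6 mm, 38-46 mm deep, upright 0.07 rad, yaw 0.15 rad), still, untouched; fingers hold the pull (over 2 N), at rest, pointer within 6 mm of the marker's middle, no thing leaning on it; green paddle within 15 mm, bystanders within 30 mm of their starts (all of step 2 and contact force between each of the fingers, the arm and paddle_blue below 0.1 N and linear speed of each of pull, paddle_blue below 0.02 m/s and distance of paddle_green from where it was at the start of the episode below 0.015 m and contact force between pull and paddle_blue below 0.5 N and contact force between pull and paddle_green below 0.5 N and contact force between pull and contactor below 0.5 N and contact force between pull and multimeter below 0.5 N and contact force between pull and screwdriver below 0.5 N and contact force between pull and relay below 0.5 N and contact force between pull and terminals below 0.5 N and distance of each of contactor, multimeter, screwdriver, relay, terminals from where it was at the start of the episode below 0.03 m); the arm keeps its last pose, push and grip.
It fails at once if the green paddle is moved 15 mm or more (distance of paddle_green from where it was at the start of the episode above 0.015 m).
It fails at once if a bystander is moved 30 mm or more (distance of any of contactor, multimeter, screwdriver, relay, terminals from where it was at the start of the episode above 0.03 m).
It also fails if it takes over 54 s, if anything falls off the work surface, if the arm or the gripper's body presses on something with over 40 N, if the wrist force passes 120 N, or if a joint passes its speed limit or range.

## Working session

There is one attempt and no reset: what is moved stays moved. The work goes in short steps, each a Python script; the robot and the scene stay as the last script left them, time stands still between calls to the robot, and variables do not carry over. Pictures are saved under pics/ and viewed, about 8 in all and at most 12, crops included, and the job is handed in when it is done.

```bash
ls; mkdir -p pics
python3 - <<'E'
from plant import ctrl,sensors,optics
import cv2,numpy as np
for n in("scene","top"):
    p,d=optics.grab_frame(n); np.savez(f"{n}0.npz",p=p,d=d); cv2.imwrite(f"pics/{n}0.png",p[:,:,::-1])
    print(n,optics.camera_params(n))
print(optics.camera_params("wrist"),ctrl.tcp_to_tips,sensors.read_state())
E
```

```text
pics
scene {'mtx': array([[610.58946968,   0.        , 327.04053299],
       [  0.        , 610.58946968, 242.55407086],
       [  0.        ,   0.        ,   1.        ]]), 'R': array([[ 0.10239665,  0.99464107,  0.01428518],
       [ 0.78818544, -0.07236469, -0.6111686 ],
       [-0.60685965,  0.07384099, -0.79137151]]), 't': array([   9.04216818, -364.99143059, 1690.37184493])}
top {'mtx': array([[608.91882293,   0.        , 315.25116289],
       [  0.        , 608.91882293, 238.78763754],
       [  0.        ,   0.        ,   1.        ]]), 'R': array([[ 0.00407899, -0.99998898,  0.00232501],
       [-0.98075908, -0.00445433, -0.19517117],
       [ 0.19517938, -0.00148417, -0.98076644]]), 't': array([ -77.06250816,  507.78716168, 1584.06509963])}
{'mtx': array([[432.8251572 ,   0.        , 315.55729693],
       [  0.        , 432.8251572 , 245.72603739],
       [  0.        ,   0.        ,   1.        ]]), 'T_tool_cam': array([[-4.13769771e-04, -9.55056437e-01, -2.96423736e-01,
         7.54770805e+01],
       [ 9.99999389e-01, -6.98961478e-04,  8.56132992e-04,
        -2.1511277
[... 250 characters left out ...]
454e+00,  7.16239397e-06,
        1.39353277e+00, -1.50493425e-01]), 'qvel': array([ 0.00123713, -0.0014191 , -0.00158551,  0.00026152,  0.00026694,
        0.00345688]), 'tau': array([-8.38661090e-04, -3.84087253e+01, -2.92548949e+01, -4.33102978e-04,
        4.82044648e-03,  3.41923260e-05]), 'eef_pos': array([244.44407081, 519.73923025, 255.19915777]), 'eef_rot': array([[-9.04842615e-01,  4.25744499e-01, -1.20997447e-03],
       [ 4.25746089e-01,  9.04840898e-01, -1.79337726e-03],
       [ 3.31313883e-04, -2.13786606e-03, -9.99997660e-01]]), 'force': array([0.73703258, 0.38807694, 0.45109424]), 'wrist_torque': array([ 0.03364908, -0.0210656 , -0.05763   ]), 'grip_width': 85.6420945589057}
```

View pics/top0.png

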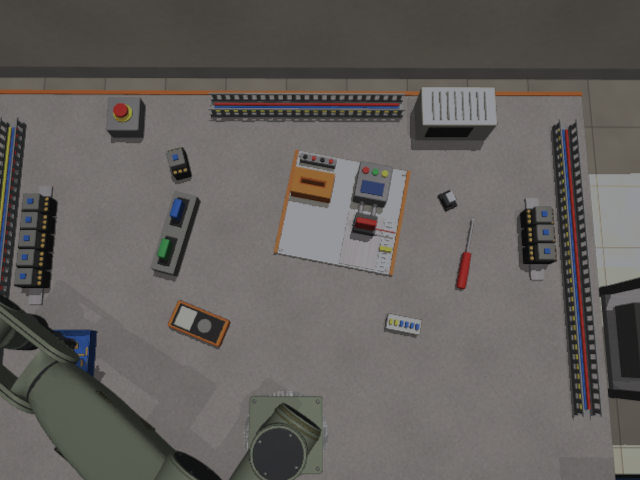

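View pics/scene0.png

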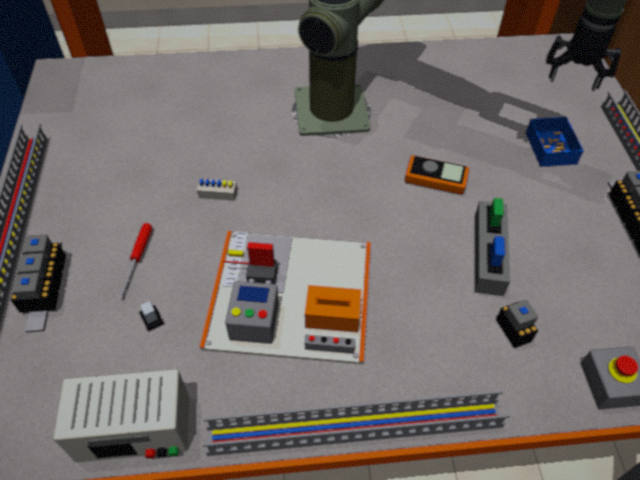

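The top view shows the blue handle at (177,208), green at (164,247), the slot at (313,183), the red grip at (366,224) and the yellow mark at (386,248). The scene view agrees, with blue in the far slot and the rack on the robot's left. I'll get coarse positions from both cameras next.

```bash
cat > h.py <<'E'
import numpy as np,cv2
from plant import ctrl,sensors,optics
def cam(name,st=None):
    c=optics.camera_params(name); K=c["mtx"]
    if name!="wrist": return K,c["R"],np.array(c["t"])
    T=np.eye(4);T[:3,:3]=st["eef_rot"];T[:3,3]=st["eef_pos"];T=np.linalg.inv(T@c["T_tool_cam"])
    return K,T[:3,:3],T[:3,3]
def ray(C,uv,z):
    "pixels (N,2) -> world points on plane z"
    K,R,t=C; uv=np.atleast_2d(np.asarray(uv,float))
    d=np.c_[uv,np.ones(len(uv))]@np.linalg.inv(K).T@R; o=-R.T@t
    return o+d*((z-o[2])/d[:,2])[:,None]
HSV=dict(blue=((105,140,60),(125,255,255)),green=((45,120,50),(80,255,255)),red=((174,140,60),(5,255,255)),
  yellow=((22,150,110),(34,255,255)),orange=((8,150,80),(20,255,255)))
def mask(p,c):
    h=cv2.cvtColor(p,cv2.COLOR_RGB2HSV); lo,hi=HSV[c]
    if lo[0]>hi[0]: return cv2.inRange(h,lo,(180,)+hi[1:])|cv2.inRange(h,(0,)+lo[1:],hi)
    return cv2.inRange(h,lo,hi)
def blobs(p,c,amin=40):
    n,l,s,ce=cv2.connectedComponentsWithStats(mask(p,c))
    return sorted([(int(s[i,4]),ce[i].round(1).tolist(),s[i,:4].tolist(),l==i) for i in range(1,n) if s[i,4]>=amin],key=lambda b:-b[0])
def down(ya):
    "tool pointing down with jaw axis (tool y) along yaw ya"
    y=np.array([np.cos(ya),np.sin(ya),0]);z=np.array([0,0,-1.]);return np.c_[np.cross(y,z),y,z]
def look(tag):
    st=sensors.read_state(); p,d=optics.grab_frame("wrist"); C=cam("wrist",st)
    np.savez(tag+".npz",p=p,d=d,K=C[0],R=C[1],t=C[2]); cv2.imwrite(f"pics/{tag}.png",p[:,:,::-1]); return p,d,C
E
python3 - <<'E'
from h import *
zs=dict(blue=107,green=107,red=117,yellow=26,orange=80)
for n in("scene","top"):
    p=np.load(n+"0.npz")["p"];C=cam(n)
    for c in zs:
        for b in blobs(p,c)[:6]:
            print(n,c,b[0],b[1],b[2],ray(C,b[1],zs[c])[0].round())
for q in [0]:
    for pos,ya in(([560,400,330],-.2),([560,400,330],-.2+np.pi),([600,-40,330],-.15),([600,-40,330],-.15+np.pi)):
        print(ctrl.solve_ik(pos,down(ya)))
E
```

```text
scene blue 1043 [352.0, 424.1] [213, 410, 283, 30] [931. -64. 107.]
scene blue 953 [556.1, 148.3] [531, 120, 52, 46] [307. 507. 107.]
scene blue 380 [252.7, 293.8] [238, 286, 30, 16] [ 653. -224.  107.]
scene blue 300 [498.0, 250.4] [492, 236, 13, 30] [593. 285. 107.]
scene blue 44 [24.5, 280.6] [21, 278, 8, 7] [ 580. -670.  107.]
scene blue 44 [523.5, 310.0] [520, 307, 8, 7] [738. 295. 107.]
scene green 253 [496.9, 211.4] [491, 198, 12, 28] [488. 312. 107.]
scene green 84 [172.5, 450.8] [167, 446, 11, 10] [ 947. -364.  107.]
scene green 58 [248.9, 312.4] [245, 309, 9, 8] [ 694. -232.  107.]
scene red 531 [260.6, 254.0] [248, 243, 26, 23] [ 565. -205.  117.]
scene red 421 [14.6, 194.5] [0, 139, 32, 115] [ 354. -731.  117.]
scene red 395 [141.1, 241.5] [131, 223, 21, 39] [ 510. -448.  117.]
scene red 322 [626.5, 365.0] [616, 356, 22, 19] [874. 442. 117.]
scene red 92 [150.0, 452.7] [145, 448, 11, 10] [ 950. -398.  117.]
scene red 57 [262.2, 313.6] [258, 310, 9, 8] [ 705. -207.  117.]
scene yellow 1194 [352.4, 418.7] [213, 404, 281, 30] [890. -54.  26.]
scene yellow 223 [619.8, 373.7] 
[... 1293 characters left out ...]

top orange 1166 [306.3, 186.3] [274, 151, 60, 101] [645. -50.  80.]
top orange 863 [118.4, 91.7] [0, 90, 306, 5] [914. 471.  80.]
top orange 377 [200.2, 324.2] [168, 301, 61, 45] [278. 219.  80.]
top orange 343 [538.4, 93.5] [496, 92, 86, 4] [ 915. -691.   80.]
top orange 234 [399.4, 221.7] [390, 172, 20, 103] [ 549. -298.   80.]
top orange 113 [385.5, 92.4] [335, 92, 85, 3] [ 916. -268.   80.]
[ 4.94662790e-01  4.08179744e-01  1.13310946e+00 -4.44089210e-16
  1.60030345e+00  6.94662790e-01]
[ 4.94662790e-01  4.08179744e-01  1.13310946e+00 -4.44089210e-16
  1.60030345e+00 -2.44692986e+00]
[-2.10412167e-01  2.16902351e-01  1.37784699e+00 -4.44089210e-16
  1.54684331e+00 -6.04121669e-02]
None
```

Run:
```python
from h import *
ctrl.move_ptp([585,-110,350],down(-.12)); ctrl.hold(.3); p,d,C=look("w_test")
ctrl.move_ptp([555,300,300],down(1.33)); ctrl.hold(.3); q,d2,C2=look("w_rack")
cv2.imwrite("pics/both.png",cv2.resize(np.vstack([p,q])[:,:,::-1],(400*1,600)) )
for c,z in(("blue",107),("green",107)):
    for b in blobs(q,c,200): print(c,b[:3],ray(C2,b[1],z)[0].round(1),cv2.minAreaRect(ray(C2,np.argwhere(b[3])[:,::-1],z)[:,:2].astype(np.float32)))
print(sensors.read_state()["t"])
```

```text
blue (1706, [311.8, 248.4], [298, 218, 29, 62]) [577.2 291.  107. ] ((577.8199462890625, 290.8611755371094), (20.854238510131836, 48.4040641784668), 75.40767669677734)
blue (222, [365.6, 389.7], [356, 381, 21, 18]) [708.7 304.6 107. ] ((708.7128295898438, 304.5545349121094), (13.420454025268555, 13.439666748046875), 14.536004066467285)
green (2231, [312.6, 95.8], [298, 59, 31, 75]) [471.9 317.9 107. ] ((472.65325927734375, 317.84039306640625), (20.11030387878418, 47.68178939819336), 75.4489517211914)
4.8917
```

View pics/w_test.png

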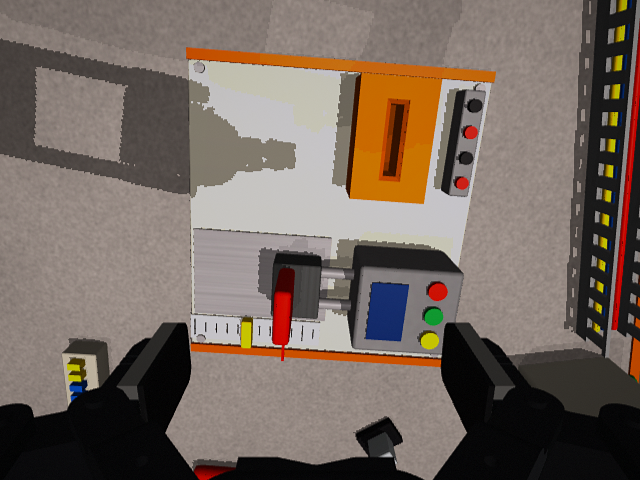

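View pics/w_rack.png

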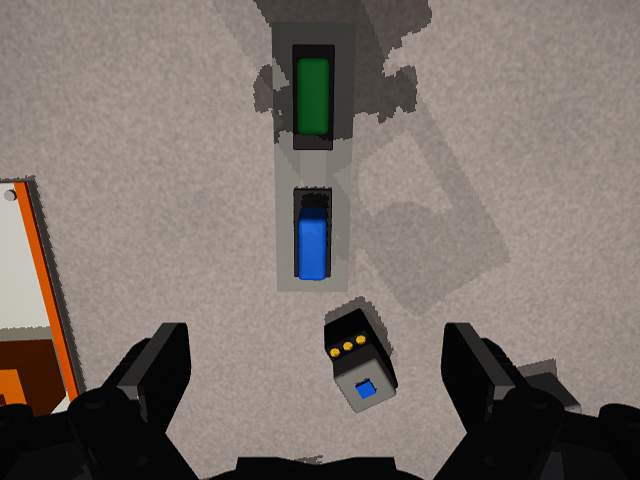

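The w_test view shows the slot at about (395,140), the red grip at (285,300), the mark at (246,332) and the pointer tip at (283,355). In w_rack, blue is at (312,248) and matches the top camera within 1 mm, and the contactor stands clear. Next I'll measure the slot, grip and mark.

Run:
```python
from h import *
f=np.load("w_test.npz");p=f["p"];d=f["d"];C=(f["K"],f["R"],f["t"])
hsv=cv2.cvtColor(p,cv2.COLOR_RGB2HSV)
print(p[140,365:430:3].tolist()); print(d[140,365:430:6])
rect=lambda m,z:cv2.minAreaRect(ray(C,np.argwhere(m)[:,::-1],z)[:,:2].astype(np.float32))
# block top: bright orange region incl. hole
m=cv2.inRange(p,(190,90,0),(255,150,60)); n,l,s,ce=cv2.connectedComponentsWithStats(m)
i=l[140,375]; top=(l==i); print("blocktop",s[i],rect(top,80))
fill=np.zeros_like(m);cs,_=cv2.findContours(top.astype(np.uint8),cv2.RETR_EXTERNAL,cv2.CHAIN_APPROX_NONE);cv2.drawContours(fill,cs,-1,1,-1)
hole=cv2.morphologyEx((fill>0).astype(np.uint8)*(~top).astype(np.uint8),cv2.MORPH_OPEN,np.ones((3,3)))>0
print("hole",rect(hole,80), hole.sum())
for nme,z in(("red",117),("yellow",28)):
    for b in blobs(p,nme,100):
        print(nme,b[:3],np.median(d[b[3]]),rect(b[3],z))
g=[b for b in blobs(p,"red",100) if b[2][0]<290 and 240<b[2][1]<300][0][3]
# world points of grip from depth
ys,xs=np.nonzero(g); K,R,t=C
P=(np.c_[xs,ys,np.ones(len(xs))]@np.linalg.inv(K).T*d[ys,xs][:,None]-t)@R
print("zmax",np.percentile(P[:,2],[5,50,90,99])); tp=P[P[:,2]>112]; print(len(tp),tp.mean(0),cv2.minAreaRect(tp[:,:2].astype(np.float32)))
lo=P[P[:,2]<60]; print("low red",len(lo),lo.mean(0) if len(lo) else 0)
y=[b for b in blobs(p,"yellow",100) if b[2][0]<300][0][3]; ys,xs=np.nonzero(y)
Y=(np.c_[xs,ys,np.ones(len(xs))]@np.linalg.inv(K).T*d[ys,xs][:,None]-t)@R; print("mark",Y.mean(0),np.percentile(Y[:,2],[10,50,90]))
cv2.imwrite("pics/crop.png",cv2.resize(p[220:380,180:360,::-1],None,fx=4,fy=3.7,interpolation=cv2.INTER_NEAREST))
```

```text
[[202, 106, 0], [201, 105, 0], [201, 105, 0], [201, 106, 0], [202, 107, 0], [201, 106, 0], [189, 71, 0], [181, 65, 0], [145, 54, 0], [52, 17, 0], [53, 19, 0], [49, 18, 2], [153, 54, 0], [147, 50, 0], [201, 107, 0], [201, 105, 0], [201, 105, 0], [201, 105, 0], [201, 105, 0], [201, 104, 0], [201, 105, 0], [201, 104, 0]]
[388.93234 388.95148 387.5497  389.2081  434.22043 415.03146 390.21875
 388.1289  388.25287 388.2493  388.36743]
blocktop [ 350   73   92  131 7846] ((659.0712280273438, -66.67510986328125), (106.32357025146484, 67.46409606933594), 79.00787353515625)
hole ((659.1148681640625, -66.6349868774414), (69.95124816894531, 19.67081069946289), 78.97673797607422) 1852
red (1848, [627.0, 188.1], [611, 23, 29, 307]) 450.87262 ((839.15234375, -126.9914321899414), (251.3723602294922, 5.581085205078125), 89.94152069091797)
red (1115, [282.7, 315.2], [272, 268, 23, 93]) 388.9893 ((544.0940551757812, -203.33413696289062), (90.85986328125, 16.9449405670166), 79.06763458251953)
red (274, [437.5, 291.6], [428, 283, 20, 18]) 408.93613 ((682.4404296875, -196.876708984375), (16.07008361816406
[... 1107 characters left out ...]
5, 6.560677528381348), 89.92353057861328)
yellow (107, [615.6, 91.1], [612, 84, 8, 15]) 422.39648 ((881.6156005859375, -50.26393508911133), (6.575765132904053, 13.463415145874023), 4.586362838745117)
yellow (101, [613.4, 118.4], [610, 112, 8, 14]) 430.0949 ((881.7802734375, -75.532470703125), (6.68519926071167, 13.363472938537598), 4.511039733886719)
zmax [ 56.27923205 115.97720506 117.29814224 118.34199675]
919 [ 543.07228403 -204.98830673  117.61979758] ((560.9033813476562, -132.62600708007812), (206.2100372314453, 17.371536254882812), 76.0244140625)
low red 66 [ 534.38725905 -258.15800812   49.18737678]
mark [ 486.61383802 -264.8629225    27.40631665] [26.42742814 27.4537008  28.39540621]
```

View pics/crop.png

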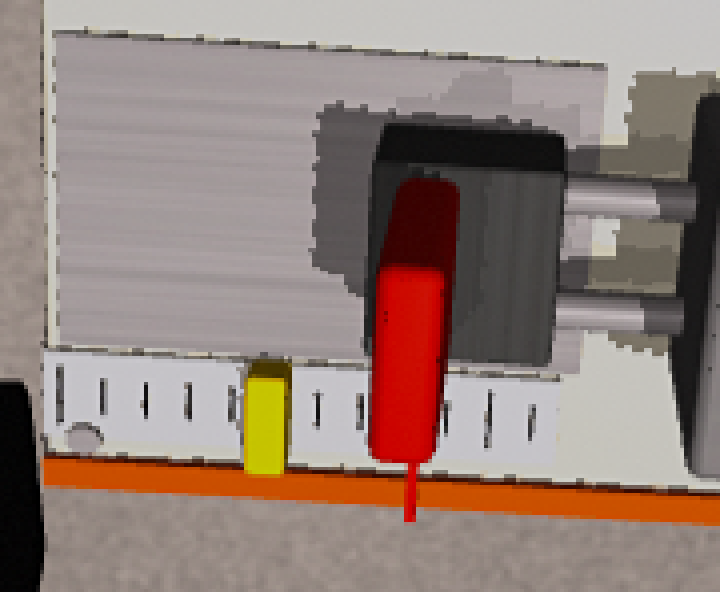

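The crop confirms that the grip's top face, the pointer and the mark were segmented correctly. Block top and hole agree: the slot is at (659.1,-66.6) and the tester x-axis is at -11.0°. Picking the blue paddle now.

Run:
```python
from h import *
f=np.load("w_test.npz");p=f["p"];C=(f["K"],f["R"],f["t"])
m=cv2.inRange(p,(170,0,0),(255,70,70));m[:,320:]=0;m[:255]=0;m[360:]=0
m=cv2.morphologyEx(m,cv2.MORPH_OPEN,np.ones((5,5))); print("griptop",cv2.minAreaRect(ray(C,np.argwhere(m)[:,::-1],117)[:,:2].astype(np.float32)))
R=down(1.319); x,y=577.6,291.0
st=lambda:(lambda s:(s["t"],s["eef_pos"].round(1),s["force"].round(1),round(s["grip_width"],1)))(sensors.read_state())
ctrl.gripper_to(60,60)
ctrl.move_ptp([x,y,180],R); print(st())
print(ctrl.move_l([x,y,95],vel=80,threshold=15),st())
ctrl.gripper_to(10,60); print(st())
ctrl.move_l([x,y,235],vel=100); print(st())
look("w_held")
ctrl.move_ptp([659.1,-66.6,235],down(-.192)); ctrl.hold(.3); print(st(),sensors.read_state()["q"]); look("w_over")
```

```text
griptop ((542.8986206054688, -206.93426513671875), (50.92280197143555, 12.880266189575195), 78.85999298095703)
(5.825, array([577.9, 291.2, 180.4]), array([0.4, 0.5, 0.3]), 60.1)
False (7.0417, array([578.2, 291.2,  95.8]), array([-0.3, -0.5,  0.1]), 59.8)
(7.4667, array([578. , 291.1,  95.6]), array([-0.9, -1.3,  2.4]), 21.4)
(9.0167, array([577.1, 290.8, 233.8]), array([-0.3, -0.9, -2. ]), 21.6)
(10.7417, array([659.2, -65.6, 235. ]), array([ 0.9,  0. , -3. ]), 21.4) [-2.29766194e-01  4.05247127e-01  1.33037668e+00  6.79306186e-05
  1.40593333e+00 -3.92529953e-02]
```

View pics/w_over.png

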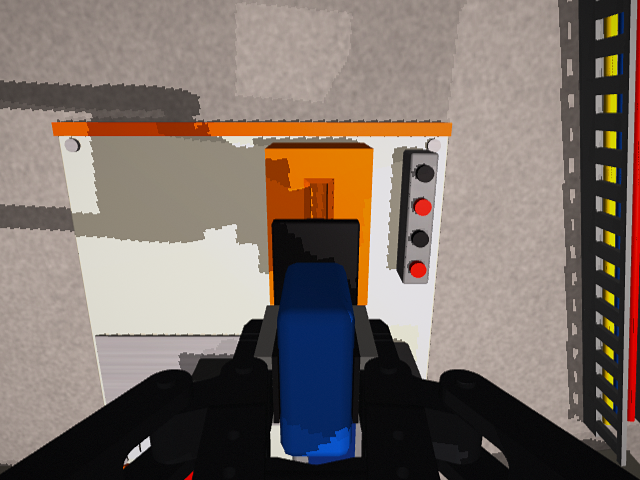

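The paddle (handle at (316,370)) is held square and lined up with the slot visible ahead at (319,200). Inserting.

Run:
```python
from h import *
st=lambda:(lambda s:(round(s["t"],2),s["eef_pos"].round(1),s["force"].round(1),round(s["grip_width"],1)))(sensors.read_state())
x,y=659.1,-66.8
ctrl.move_l([x,y,178],vel=100); ctrl.hold(.2); print(st())
print(ctrl.move_l([x,y,125],vel=40,threshold=12),st())
if sensors.read_state()["eef_pos"][2]<128:
    print(ctrl.move_l([x,y,116],vel=20,threshold=15),st())
```

```text
(11.71, array([659.8, -66.9, 179.3]), array([-0.1, -0.4, -1.8]), 21.4)
False (13.18, array([659.1, -66.8, 125.1]), array([ 0.2, -0.7, -2.9]), 21.3)
False (13.78, array([659.1, -66.8, 115.8]), array([ 0.5, -0.3, -2.4]), 21.1)
```

No contact at 116, where I had expected to be home. I had used z=80 for the block top, but 68 is measured from the plate's underside. The hole size (72x20 expected) also fits z=68. Recomputing the slot and continuing down.

Run:
```python
from h import *
st=lambda:(lambda s:(round(s["t"],2),s["eef_pos"].round(1),s["force"].round(1),round(s["grip_width"],1)))(sensors.read_state())
f=np.load("w_test.npz");p=f["p"];C=(f["K"],f["R"],f["t"]);d=f["d"]
m=cv2.inRange(p,(190,90,0),(255,150,60)); n,l,s,ce=cv2.connectedComponentsWithStats(m); top=l==l[140,375]
pts=np.argwhere(top)[:,::-1]; r=cv2.minAreaRect(ray(C,pts,68)[:,:2].astype(np.float32)); print(r)
u,v=375,140;K,R,t=C; print("z from depth",((np.linalg.inv(K)@[u,v,1]*d[v,u]-t)@R)[2])
x,y=r[0]
print(ctrl.move_l([x,y,115.5],vel=10,threshold=8),st())
print(ctrl.move_l([x,y,100],vel=20,threshold=12),st())
```

```text
((661.0792236328125, -67.66621398925781), (109.61624908447266, 69.55338287353516), 79.00788116455078)
z from depth 66.71301095150919
False (14.16, array([661. , -67.7, 115.5]), array([ 0. , -0. , -1.8]), 21.5)
True (14.66, array([661.4, -67.7, 107.7]), array([0.1, 0.3, 3.4]), 21.7)
```

Contact came at TCP z 107.7, against a predicted home of 107.6. Releasing, backing off and checking.

Run:
```python
from h import *
st=lambda:(lambda s:(round(s["t"],2),s["eef_pos"].round(1),s["force"].round(1),round(s["grip_width"],1)))(sensors.read_state())
ctrl.gripper_to(55,60); print(st())
x,y,z=sensors.read_state()["eef_pos"]
ctrl.move_l([661,-67.7,200],vel=120)
ctrl.move_ptp([585,-110,330],down(-.192)); ctrl.hold(.5); p,d,C=look("w_done"); print(st())
rect=lambda m,z:cv2.minAreaRect(ray(C,np.argwhere(m)[:,::-1],z)[:,:2].astype(np.float32))
for b in blobs(p,"blue",150):
    v,u=np.argwhere(b[3]).T; P=(np.c_[u,v,np.ones(len(u))]@np.linalg.inv(C[0]).T*d[v,u][:,None]-C[2])@C[1]
    print(b[:3],rect(b[3],119),np.percentile(P[:,2],[10,50,90]))
m=cv2.inRange(p,(170,0,0),(255,70,70)); n,l,s,ce=cv2.connectedComponentsWithStats(cv2.morphologyEx(m,cv2.MORPH_OPEN,np.ones((5,5))))
for i in range(1,n): print("red",s[i],rect(l==i,117))
for b in blobs(p,"yellow",150)[:3]: print("y",b[:3],rect(b[3],26.5))
```

```text
(15.08, array([659.7, -67.3, 105.7]), array([ 0.6, -0.3,  0.2]), 54.9)
(17.24, array([ 585.1, -109.9,  329.8]), array([ 0.6, -0.6,  0. ]), 55.0)
(1916, [405.4, 139.8], [390, 106, 32, 69]) ((660.6470947265625, -68.41029357910156), (48.83253479003906, 20.94465446472168), 78.99491882324219) [117.19946576 118.53326418 119.6624354 ]
(1388, [395.1, 308.4], [379, 287, 42, 59]) ((636.55615234375, -209.48594665527344), (53.4097785949707, 31.85542106628418), 79.01057434082031) [85.74504968 86.71254531 87.67967501]
red [470 115  12  13 132] ((713.3544311523438, -64.35616302490234), (8.729969024658203, 8.023829460144043), 85.01206970214844)
red [464 170  12  11 116] ((705.5733642578125, -103.07713317871094), (7.568551540374756, 8.671419143676758), 79.00088500976562)
red [442 284  20  17 282] ((682.589599609375, -196.6474151611328), (14.294629096984863, 15.930712699890137), 79.01178741455078)
red [280 305  17  54 842] ((542.4551391601562, -206.93264770507812), (50.40828323364258, 13.43557357788086), 78.23117065429688)
y (288, [254.5, 347.9], [249, 335, 13, 27]) ((486.7586975097656, -266.1654052734375), (32.42827224731445, 12.398286819458008), 80.30107879638672)
```

View pics/w_done.png

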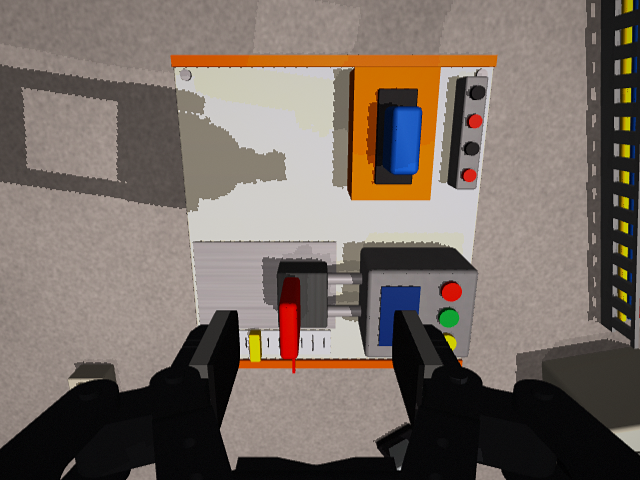

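The paddle is home: its top is at z 118.5 (119 expected), within about 1 mm of the slot centre and at the tester's yaw. The pointer needs 43.4 mm of travel, so I'm pinching and pulling.

Run:
```python
from h import *
st=lambda:(lambda s:(round(s["t"],2),s["eef_pos"].round(1),s["force"].round(1),round(s["grip_width"],1)))(sensors.read_state())
xh=np.array([np.cos(-.192),np.sin(-.192),0]); g=np.array([542.5,-207.2,98])
ctrl.move_ptp(g+[0,0,70],down(-.192)); print(ctrl.move_l(g,vel=80,threshold=15),st())
ctrl.gripper_to(5,90); ctrl.hold(.2); print(st()); p0=sensors.read_state()["eef_pos"]
tgt=g-43.4*xh
ctrl.move_l(tgt,vel=40); ctrl.hold(.4); print(st(), (p0-sensors.read_state()["eef_pos"])@xh)
p,d,C=look("w_pull")
q,_=optics.grab_frame("top"); r,_=optics.grab_frame("scene")
a=cv2.resize(q[190:290,330:430],(400,400),interpolation=cv2.INTER_CUBIC);b=cv2.resize(r[215:315,200:300],(400,400),interpolation=cv2.INTER_CUBIC)
cv2.imwrite("pics/pull_ts.png",np.hstack([a,b])[:,:,::-1])
```

```text
False (19.06, array([ 543. , -207.5,   98.6]), array([-0.4,  1. ,  0.7]), 54.7)
(19.7, array([ 542.2, -207.3,   98.8]), array([-3.5,  1.1,  4.5]), 14.8)
(21.33, array([ 502.6, -199.6,   98.8]), array([ 8.4, -0.5, -1.2]), 15.1) 40.32855851369858
```

View pics/pull_ts.png

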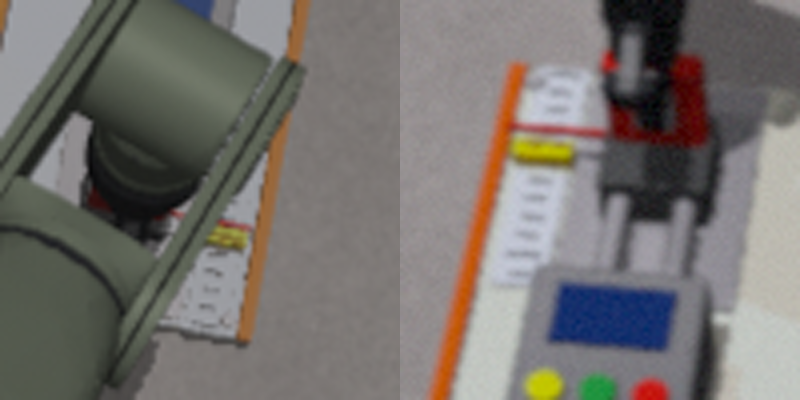

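View pics/w_pull.png

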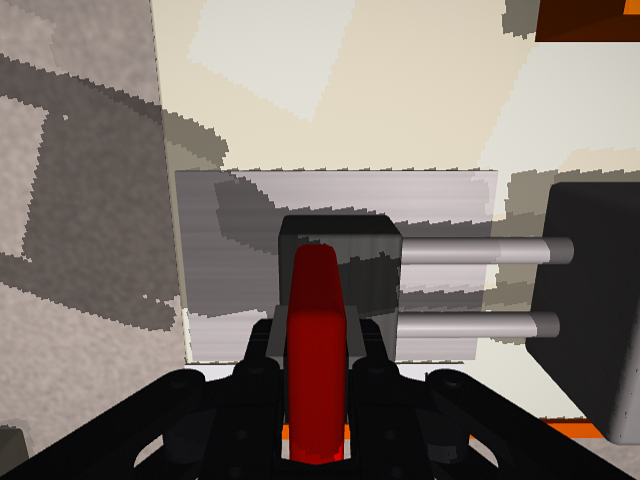

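The pinch is good (width 15). The arm gave under load and moved only 40.3 of 43.4 mm. I'll correct by 3 mm and triangulate pointer against mark from the two fixed views.

```bash
cat > chk.py <<'E'
from h import *
xh=np.array([np.cos(-.192),np.sin(-.192),0]);yh=np.array([-xh[1],xh[0],0]);O=np.array([593.9,-151.4,0])
def fine(n):
    p,_=optics.grab_frame(n);C=cam(n)
    x0,y0,w,h={"scene":(226,228,27,30),"top":(370,240,26,20)}[n]
    Y=np.zeros((480,640),bool);Rm=Y.copy()
    for M,c in((Y,"yellow"),(Rm,None)):
        m=mask(p,"yellow") if c else cv2.inRange(p[:,:,0].astype(np.int16)-p[:,:,1:].max(2),35,255)
        M[y0:y0+h,x0:x0+w]=m[y0:y0+h,x0:x0+w]>0
    out={}
    for k,M,z in(("mark",Y,26),("ptr",Rm,40),("ptr2",Rm,50)):
        P=ray(C,np.argwhere(M)[:,::-1],z)-O; X,V=P@xh,P@yh
        if k!="mark": s=(V<-112)&(V>-150); X=X[s];V=V[s]
        out[k]=(len(X),round(float(np.median(X)),1),(np.percentile(X,[2,98]).round(1).tolist()),V.min().round(),V.max().round())
    return p,out
E
python3 - <<'E'
from chk import *
s=sensors.read_state(); print(s["eef_pos"])
g=np.array([542.5,-207.2,98])
ctrl.move_l(g-46.4*xh,vel=20); ctrl.hold(.4); s=sensors.read_state();print(s["t"],s["eef_pos"],(np.array([542.2,-207.3,98.8])-s["eef_pos"])@xh,s["force"])
im=[]
for n in("scene","top"):
    p,o=fine(n); print(n,o); im.append(p); np.save("f_"+n,p)
a=cv2.resize(im[1][230:270,360:400],(400,400),interpolation=cv2.INTER_NEAREST);b=cv2.resize(im[0][225:265,220:260],(400,400),interpolation=cv2.INTER_NEAREST)
cv2.imwrite("pics/pull2.png",np.hstack([a,b])[:,:,::-1])
E
```

```text
[ 502.5827542  -199.5863384    98.82768567]
22.1833 [ 499.70702177 -199.03982184   98.79795525] 43.28837883672409 [ 7.89437127 -0.84259722 -0.70215991]
scene {'mark': (74, -83.1, [-89.4, -76.2], np.float64(-150.0), np.float64(-116.0)), 'ptr': (65, -92.5, [-128.2, -70.6], np.float64(-150.0), np.float64(-114.0)), 'ptr2': (86, -86.7, [-123.9, -64.5], np.float64(-150.0), np.float64(-114.0))}
top {'mark': (4, -86.8, [-87.5, -86.0], np.float64(-140.0), np.float64(-132.0)), 'ptr': (11, -80.2, [-81.8, -78.6], np.float64(-149.0), np.float64(-129.0)), 'ptr2': (11, -82.2, [-83.8, -80.7], np.float64(-148.0), np.float64(-128.0))}
```

View pics/pull2.png

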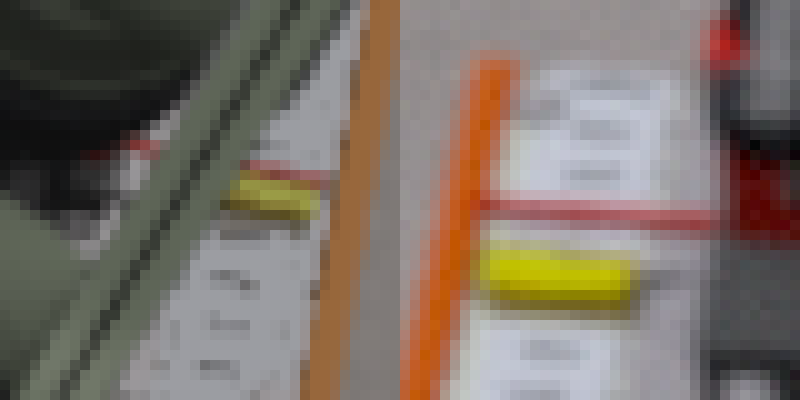

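The top crop has the pointer at (388,247) just along the marker's rear edge; the scene crop has the pointer at (239.5,246) and the mark at (235,252). I'll triangulate the pointer's x and height from those two lines.

Run:
```python
from chk import *
pt={"top":[[386,246.6],[390,247.5]],"scene":[[235,245.6],[246,246.4]]}
mk={"top":[[387,249.0]],"scene":[[235.2,251.6]]}
for z in(25,30,35,40,45,50,55): print(z,{n:((ray(cam(n),pt[n],z)-O)@xh).round(1).tolist() for n in pt})
for z in(19,26): print("mark",z,{n:((ray(cam(n),mk[n],z)-O)@xh).round(1).tolist() for n in mk})
# pointer at rest in wrist views (compare with grip mid x=-39.5, mark)
for tag,box in(("w_test",(275,345,20,20)),("w_done",(283,358,20,16))):
    f=np.load(tag+".npz");C=(f["K"],f["R"],f["t"]);p=f["p"].astype(int);x0,y0,w,h=box
    m=(p[:,:,0]-p[:,:,1:].max(2)>90)[y0:y0+h,x0:x0+w]; rows=[(x0+np.nonzero(r)[0].mean(),y0+i) for i,r in enumerate(m) if 0<r.sum()<6]
    for z in(36,44,52): P=(ray(C,rows,z)-O); print(tag,z,len(rows),(P@xh).mean().round(1),(P@yh).round()[[0,-1]])
```

```text
25 {'top': [-77.6, -77.9], 'scene': [-103.1, -103.4]}
30 {'top': [-78.6, -78.9], 'scene': [-99.4, -99.6]}
35 {'top': [-79.6, -80.0], 'scene': [-95.7, -95.9]}
40 {'top': [-80.7, -81.0], 'scene': [-92.0, -92.2]}
45 {'top': [-81.7, -82.0], 'scene': [-88.2, -88.5]}
50 {'top': [-82.7, -83.0], 'scene': [-84.5, -84.8]}
55 {'top': [-83.7, -84.1], 'scene': [-80.8, -81.0]}
mark 19 {'top': [-82.4], 'scene': [-91.0]}
mark 26 {'top': [-83.8], 'scene': [-85.9]}
w_test 36 8 -39.9 [-138. -157.]
w_test 44 8 -39.6 [-133. -152.]
w_test 52 8 -39.3 [-128. -147.]
w_done 36 7 -41.0 [-141. -157.]
w_done 44 7 -40.5 [-136. -152.]
w_done 52 7 -40.0 [-131. -146.]
```

Pointer triangulates to x≈-83.1 (z 51), and the mark reads -83.4 to -84 from the wrist and top views. TCP travel of 43.3 mm agrees, so it is within about 1 mm. I'll hold briefly, check it is steady, and hand in.

Run:
```python
from chk import *
ctrl.hold(.8); s=sensors.read_state(); print(s["t"],s["eef_pos"],(np.array([542.2,-207.3,98.8])-s["eef_pos"])@xh,s["force"],s["grip_width"],abs(s["qvel"]).max())
p,_=optics.grab_frame("scene")
for b in blobs(p,"blue",100)+blobs(p,"green",100):
    print(b[:3],ray(cam("scene"),b[1],100)[0].round())
ctrl.finish_job()
```

```text
23.0833 [ 499.70262153 -199.03465057   98.79895238] 43.2936850097887 [ 9.03478384 -0.97774327 -1.41847127] 15.011141898706619 0.0011660242198802552
(1534, [553.6, 141.7], [527, 118, 56, 48]) [277. 513. 100.]
(1044, [352.0, 424.1], [213, 410, 283, 30]) [928. -63. 100.]
(449, [332.5, 293.8], [320, 284, 26, 20]) [663. -68. 100.]
(377, [252.8, 293.8], [238, 287, 30, 15]) [ 648. -224.  100.]
(262, [496.6, 211.6], [490, 198, 13, 28]) [483. 314. 100.]
the job is handed in; nothing more can be done
```

I put the blue paddle in the test slot and let it go. I then drew the red pull out to the yellow marker and handed the job in at about 23 s, still holding it. No verdict is reported.

**Paddle:**
- It met its stop at the predicted height. After release its top measured z 118.5 (119 expected), about 1 mm from the slot centre and square with the tester.
- I had first taken the block top as z 80 instead of 68. I noticed when there was no contact at the expected depth, and corrected the slot position by 2 mm before pushing it home.
- I did not re-measure it precisely after the pull. A last look from the scene camera still showed it at the slot.

**Pull:**
- The arm gave under the spring load and stopped 3 mm short, so I corrected it.
- After that it had moved 43.3 mm of the 43.4 needed. The pointer's measured x was -83.1, against -83.4 (wrist) and -83.8 (top) for the marker.
- The scene camera alone put the marker at -85.9. I trusted that value less, but it is still within 6 mm.
- At hand-in the fingers were steady, 15 mm apart, with about 9 N of spring force on the tool.

**Other things on the bench:** the green paddle's image position had moved by less than half a pixel. I did not measure the loose items again, but no unexpected contact force showed up.

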